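Hold a case side square with a try square

TASK

On top of the white fume extractor a small case is being assembled: its side panel leans inwards on a sprung hinge. Pick up the try square by its wooden stock, stand the stock flat on the case's floor panel with the blade square-on to the side panel, and press it down and into the corner, firmly but without forcing, until the side panel stands upright and flush against the blade. Finish still gripping the square and pressing it home against both panels, and leave the other things on the bench and extractor where they are.

Things in the scene. Friction and masses are not known exactly. Their poses are not given: they have to be found in the camera images.
- square: Try square, standing on its dark wooden stock: 130 long (y), 20 thick (x), 36 mm high (z). A steel blade 4 thick, 22 wide (y) rises at its -y end to 96 mm; its outer edge is flush with the stock's end, y = -65. Origin: centre of the sole. y points along the stock away from the blade, z up. About 0.17 kg, centre of mass 17 mm toward the blade. Grip the stock from above, y = -40 to +65.
- heel (a point): The outer bottom corner of the square: y = -65 mm, z = 0 in the square's axes, middle of its thickness. This is to go to corner (anywhere near the middle of the panel's width).
- corner (a point): Middle of the inside corner of the case, where the side panel's inner face (upright) meets the top of the floor panel; 95 mm above the bench. Axes as the extractor's: +y points from the side panel out along the floor panel, x along the corner line, z up.
- extractor: Fixed white bench-top fume extractor with a lattice top, 240 (x) x 280 (y) x 90 mm high, origin at the centre of its underside. The corner is at (0, -80, 95) mm in its axes.
- floor_panel: Grey plastic floor panel of the case, fixed on the lattice: 100 (x) x 200 (y) x 5 mm, top 95 mm above the bench. It reaches 190 mm in +y from the corner. Origin under its centre, axes as the extractor's.
- side_panel (a joint): Hinge of the grey side panel (90 wide along x, 85 high, 4 mm thick); its axis is the corner line. 0 = upright, positive = leaning inwards (+y) over the floor panel, rad. Starts at 0.22 to 0.36. A light spring (0.3 N m/rad) always leans it in to about 0.3, about 1 N at its top edge when upright; it can be pushed past upright to -0.2.
- bushing: Bystander: brass bushing, 24 mm across, 30 mm high, standing on the extractor behind the side panel. Leave alone.
- jar: Bystander: amber jar with a black lid, 56 mm across, 70 mm high, on the bench. Leave alone.
- puck: Bystander: black round weight, 60 mm across, 28 mm high, on the bench. Leave alone.

How it is judged:
By the outcome, as a careful person would: the job done as asked, in the order asked, and still so for the second after the job is handed in, while the arm keeps its last pose, push and grip.
It also fails if it takes over 48 s, if anything falls off the work surface, if the arm or the gripper's body presses on something with over 40 N, if the wrist force passes 120 N, or if a joint passes its speed limit or range.

ROBOT

A 6-joint arm with a two-finger parallel gripper is mounted at the origin on the work surface. World frame = base frame: x ahead of the robot, y to its left, z up, the work surface at z = 0. Lengths are in m, angles in rad, forces in N, time in s.
With the tool pointing down it reaches from about 0.35 to 0.875 m from the base axis. Payload 15.5 kg.
Tool frame: the origin (TCP) lies between the finger pads; the fingertips stand 25 mm ahead of it and the grasp point (between the pads) lies 6 mm ahead of it; z points along the fingers, y is the direction in which the jaws open and shut (so a half turn about z gives the same grasp; the last joint's range is limited). The gripper opens to 85 mm and grips with 20 to 120 N. Pads are 22 mm wide; open, the fingers measure 114 mm over their backs; the gripper's body (76 mm by 85 mm) begins 54 mm behind the grasp point. The pads swing forward as they close: fully open they stand 13 mm farther back than shut.
Start: joints at [-1.373, 0.494, 1.345, -0, 1.302, -0.096], TCP at [0.18, -0.598, 0.256] pointing down, gripper open.
Joint ranges: [-2.91, 2.91], [-0.82, 2.16], [0.22, 2.67], [-1.22, 4.37], [0.12, 2.79], [-3.08, 3.08]. Speed limits (rad/s): [1.89, 1.89, 2.57, 3.01, 3.01, 3.01].

INTERFACE

Orientations are given as a unit quaternion [x, y, z, w].
In Python, from station import telemetry, viewer, manip gives the robot as it stands. The module is installed in compiled form; this text tells all that it offers.
- The arm moves only by the shell command python3 -m crank 'ROWS' [FORCE]. ROWS is JSON, a list of rows, each a list of 7 numbers: the shift along the world's x, y, z in cm, then the turn, a rotation vector about the world's x, y, z in degrees, then the opening in per cent of the stroke, from 0 (shut) to 100 (fully open). A call has 1 to 12 rows; each row is the pose to reach, as a shift and turn from the pose commanded when the call began; what a row does not reach only later rows make up. A row lasts 1/12 s, in which the tool goes at most 41.7 mm and 7.16 degrees, less where a joint would pass 70% of its speed; a pose out of reach is approached as far as the arm can. A call with a gripper value outside its range is refused whole. The fingers move at their own pace and stop on an object; FORCE is the grip in N (left out, the last holds). Time passes only in rows, so rows that repeat a pose let the fingers close. It gives the time, the measured TCP pose, the force and the opening at its end, in the units of the state.
- telemetry.get_state(): the state, without advancing time (a new reading comes with each control period).
- viewer.capture(name): name is "scene" or "side" or "wrist"; returns the picture (384x512x3 uint8, blue, green, red); there is no depth.
- viewer.camera_params(name): a dict with "fx", "fy", "cx", "cy" (pixels), "k1" (the pictures are not rectified: a ray, as slopes to the right and down, at radius r is drawn at 1 + k1 r^2 times it, then the intrinsics apply), "xyz" and "attitude" of the camera in the world; the wrist camera has in their place "T_tool_cam" (4x4, takes a point from camera to tool coordinates, whose origin is the TCP and whose axes are the flange's). Camera axes: x right, y down, z forward; pixel columns grow to the right and rows downward; lengths in m; the calibration is good to about 2 mm. A picture is of the moment at which its call begins: read the wrist's pose just before it. camera_params takes no time and is no camera call.
- manip.job_done(): hands the job in, once; it reports no verdict.
The state is a dict: "time_s": time; "q": joint angles; "dq": joint speeds; "joint_torque": joint torques, N m; "eef_pos": TCP position; "tool_rot": TCP orientation; "contact_force": force on the tool from outside, world axes, zero at the start; "ft_torque": the same for the moment, N m; "finger_gap": opening from 0.0 (shut) to 1.0 (fully open).
Only numpy, scipy, OpenCV 4.12 (cv2) and the standard library are available. Lean on these libraries where they do the work, as an engineer would, in place of code of your own. Each camera call takes 0.05 s, during which the arm holds its last target.

## Working session

There is one attempt and no reset: what is moved stays moved. The work goes in short steps, Python scripts to look and compute and a shell command to move; the robot and the scene stay as the last step left them, time stands still between calls to the robot, and variables do not carry over. Pictures are saved under pics/ and viewed, and the job is handed in when it is done.

```bash
mkdir -p pics; python3 - <<'E'
from station import telemetry, viewer
import cv2
s=telemetry.get_state(); print(s)
for n in ["scene","side","wrist"]:
    cv2.imwrite(f"pics/{n}0.png",viewer.capture(n)); print(n,viewer.camera_params(n))
E
```

```text
{'time_s': 0.0, 'q': array([-1.37350052e+00,  4.94172199e-01,  1.34611163e+00,  2.20371736e-06,
        1.30247946e+00, -9.55455938e-02]), 'dq': array([ 0.0011997 , -0.00113241, -0.00016292,  0.00037907,  0.00071789,
        0.00093509]), 'joint_torque': array([ 1.04901505e-03, -8.82174540e+01, -3.83869672e+01, -1.91045647e-04,
        1.02920638e-02,  6.10149073e-05]), 'eef_pos': array([ 0.18033595, -0.59809112,  0.25571367]), 'tool_rot': array([ 9.89299500e-01,  1.45897758e-01, -2.87043862e-05, -5.84614758e-04]), 'contact_force': array([0.21124015, 0.04909779, 0.21471749]), 'ft_torque': array([ 0.04673897, -0.00465134,  0.02828322]), 'finger_gap': 0.9985092633740357}
scene {'fx': 348.5832589326877, 'fy': 348.5832589326877, 'cx': 258.6169096863682, 'cy': 192.9075177830765, 'k1': -0.08575098992224184, 'xyz': array([0.93034093, 0.21311079, 0.76780961]), 'attitude': array([ 0.45135558,  0.84398824, -0.25754279, -0.13279196])}
side {'fx': 360.6505741527226, 'fy': 360.6505741527226, 'cx': 256.9286647161599, 'cy': 188.6525556133894, 'k1': 0.011241261959076685, 'xyz': array([ 0.3846419 , -0.62208264,  0.62215072]), 'attitude': array([ 0.89891607, -0.13676061,  0.06836597, -0.41057586])}
wrist {'fx': 285.4176721378006, 'fy': 285.4176721378006, 'cx': 258.342763172386, 'cy': 191.05337140752414, 'k1': 0.0009619837907697213, 'T_tool_cam': array([[-5.66851155e-04, -9.45145757e-01, -3.26648398e-01,
         8.37965307e-02],
       [ 9.99999479e-01, -8.13119244e-04,  6.17377418e-04,
         1.12775551e-04],
       [-8.49115746e-04, -3.26647878e-01,  9.45145726e-01,
        -1.17710607e-01],
       [ 0.00000000e+00,  0.00000000e+00,  0.00000000e+00,
         1.00000000e+00]])}
```

View pics/scene0.png

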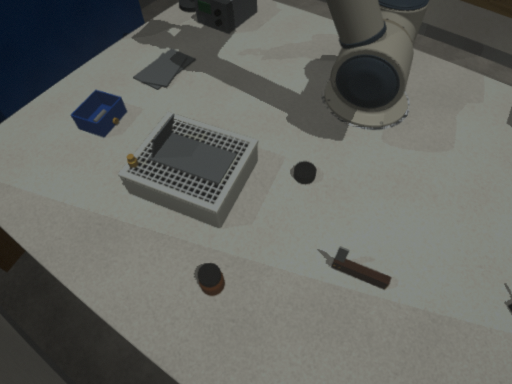

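View pics/side0.png

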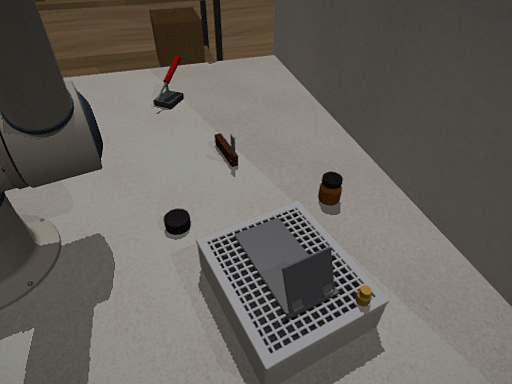

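View pics/wrist0.png

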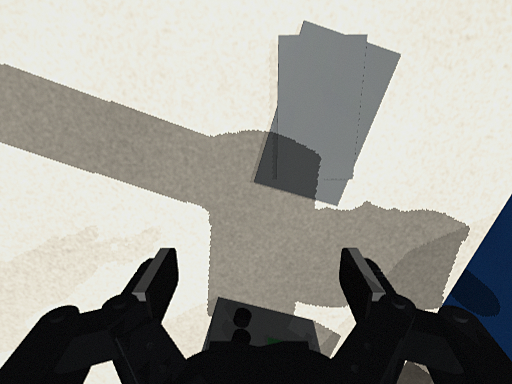

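The scene picture shows the extractor around (190,165), the square around (360,268), the puck at (305,172) and the jar at (210,278). The wrist view doesn't contain the work. I'll enlarge the relevant areas.

```bash
cat > h.py <<'E'
import numpy as np, cv2
from scipy.spatial.transform import Rotation as R
from station import telemetry, viewer
def cam(n,s=None):
    p=viewer.camera_params(n)
    if n=="wrist":
        s=s or telemetry.get_state()
        T=np.eye(4);T[:3,:3]=R.from_quat(s['tool_rot']).as_matrix();T[:3,3]=s['eef_pos']
        T=T@p['T_tool_cam']
    else:
        T=np.eye(4);T[:3,:3]=R.from_quat(p['attitude']).as_matrix();T[:3,3]=p['xyz']
    K=np.array([[p['fx'],0,p['cx']],[0,p['fy'],p['cy']],[0,0,1]])
    return T,K,np.array([p['k1'],0,0,0,0.])
def proj(c,X):
    T,K,d=c; X=np.atleast_2d(X).astype(float); Rm=T[:3,:3].T
    return cv2.projectPoints(X,cv2.Rodrigues(Rm)[0],-Rm@T[:3,3],K,d)[0][:,0]
def ray(c,uv):
    T,K,d=c; x=cv2.undistortPoints(np.array([[uv]],float),K,d)[0,0]
    return T[:3,3],T[:3,:3]@np.array([x[0],x[1],1])
def onz(c,uv,z):
    o,v=ray(c,uv); return o+v*(z-o[2])/v[2]
def crop(img,x0,y0,x1,y1,f,name):
    cv2.imwrite(name,cv2.resize(img[y0:y1,x0:x1],None,fx=f,fy=f,interpolation=cv2.INTER_CUBIC))
E
python3 - <<'E'
from h import *
a=cv2.imread('pics/scene0.png');b=cv2.imread('pics/side0.png')
crop(a,110,100,270,220,5,'pics/c1.png')
crop(a,300,230,400,300,8,'pics/c2.png')
crop(b,190,190,390,384-44,4,'pics/c3.png')
crop(b,190,120,270,180,10,'pics/c4.png')
E
```

```text
(no output)
```

View pics/c1.png

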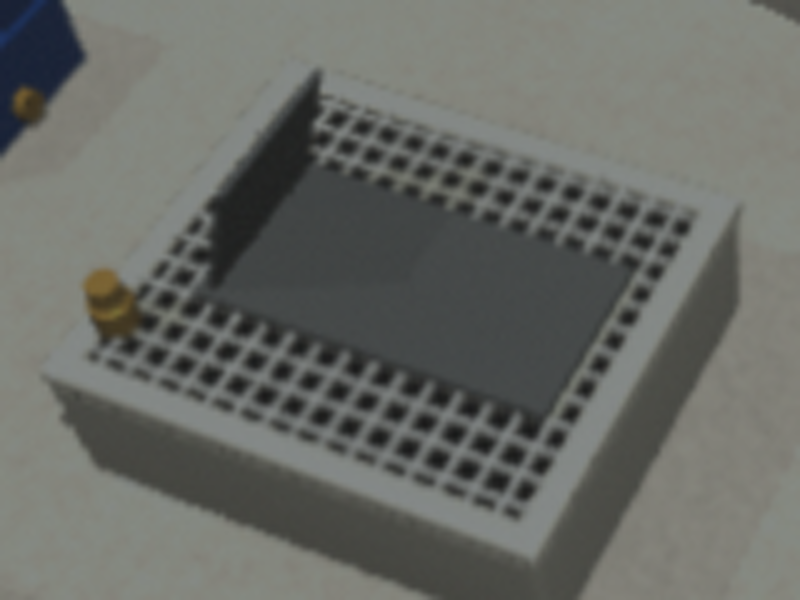

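View pics/c2.png

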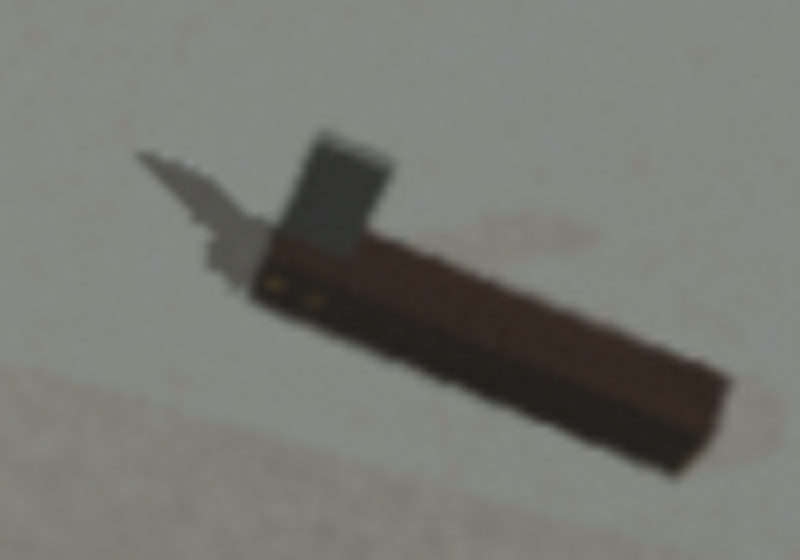

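View pics/c3.png

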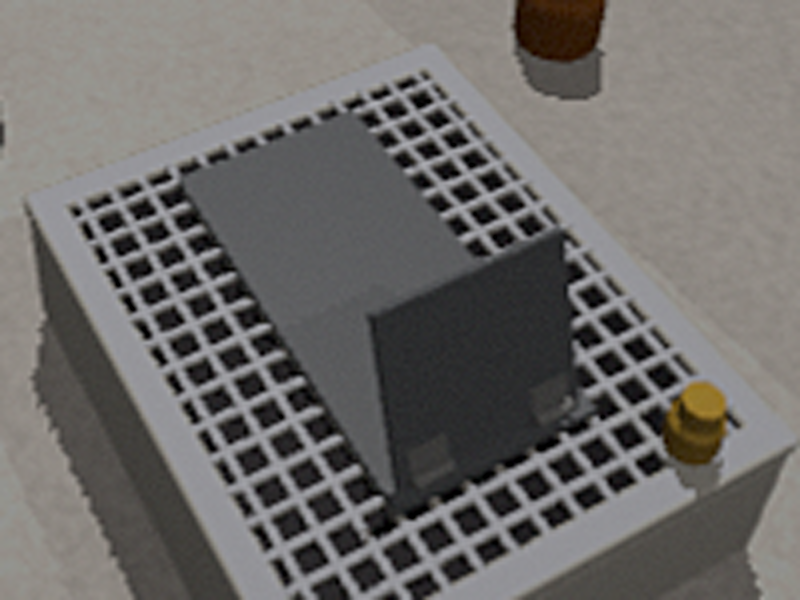

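View pics/c4.png

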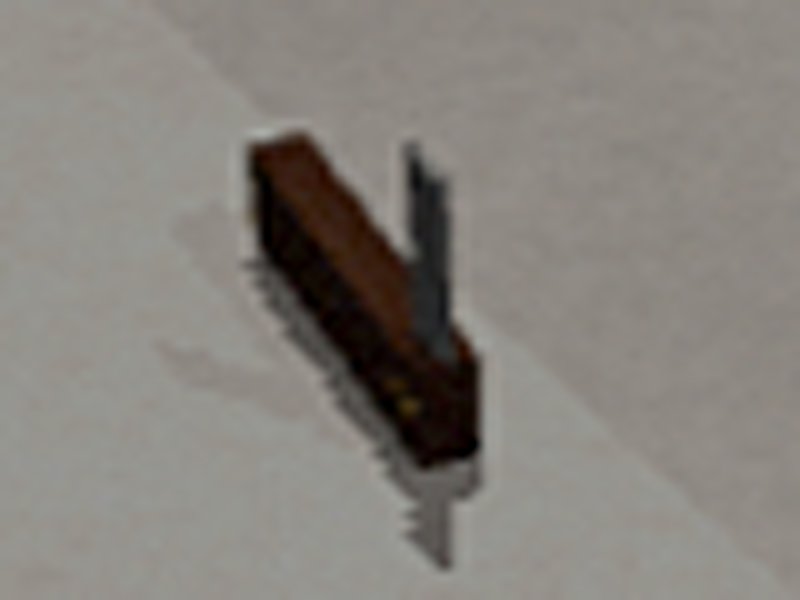

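The crops show the square clearly in both cameras, with its blade top at c2 (320,130)–(392,160). They also show all the extractor top corners and the leaning side panel. I'll fit the poses jointly to these keypoints.

```bash
cat > fit.py <<'E'
from h import *
from scipy.optimize import least_squares
cs,cd=cam("scene"),cam("side")
def conv(L,x0,y0,f): return np.array([[(u+.5)/f-.5+x0,(v+.5)/f-.5+y0] for u,v in L])
def W(p,P): 
    P=np.array(P,float)/1000; c,s=np.cos(p[2]),np.sin(p[2])
    return np.c_[p[0]+c*P[:,0]-s*P[:,1],p[1]+s*P[:,0]+c*P[:,1],P[:,2]]
sq_s=[(-10,65,36),(10,65,0),(10,-65,0),(0,-65,96),(0,-43,96)]; us=conv([(730,378),(675,478),(250,298),(320,130),(392,160)],300,230,8)
sq_d=[(-10,65,36),(10,65,36),(10,-65,36),(-10,-65,0),(10,-65,0),(0,-65,96),(0,-43,96)]; ud=conv([(250,148),(303,130),(478,355),(425,468),(475,455),(443,175),(410,142)],190,120,10)
f=lambda p:np.r_[(proj(cs,W(p,sq_s))-us).ravel(),(proj(cd,W(p,sq_d))-ud).ravel()]
x0=onz(cs,us[2],0);x1=onz(cs,us[1],0);d=x1-x0;print('len',np.linalg.norm(d))
r=least_squares(f,[*((x0+x1)/2)[:2],np.arctan2(-d[0],d[1])]);print('square',r.x,np.degrees(r.x[2]));print(r.fun.reshape(-1,2).round(1).tolist())
ex_s=[(-120,140,90),(120,140,90),(120,-140,90),(-120,-140,90),(-50,110,95),(50,110,95)];es=conv([(738,205),(535,557),(45,373),(305,63),(638,263),(542,418)],110,100,5)
ex_d=[(-120,140,90),(120,140,90),(120,-140,90),(-50,110,95),(50,110,95)];ed=conv([(28,197),(430,45),(797,440),(183,178),(350,112)],190,190,4)
sp_s=conv([(318,70),(213,200)],110,100,5);sp_d=conv([(372,318),(562,232)],190,190,4)
def g(p):
    t=p[3];y=-80+85*np.sin(t)-2*np.cos(t);z=95+85*np.cos(t)+2*np.sin(t)
    T=W(p,[(-45,y,z),(45,y,z)])
    return np.r_[(proj(cs,W(p,ex_s))-es).ravel(),(proj(cd,W(p,ex_d))-ed).ravel(),(proj(cs,T)-sp_s).ravel(),(proj(cd,T)-sp_d).ravel()]
a=onz(cs,es[3],.09);b=onz(cs,es[0],.09);c=onz(cs,es[1],.09);d=b-a;print(np.linalg.norm(d),np.linalg.norm(c-b))
r2=least_squares(g,[*((a+c)/2)[:2],np.arctan2(-d[0],d[1]),.3]);print('ext',r2.x,np.degrees(r2.x[2]));print(r2.fun.reshape(-1,2).round(1).tolist())
print('corner',W(r2.x,[(0,-80,95)]))
E
python3 fit.py
```

```text
len 0.1281678218735766
square [0.56902402 0.23968438 0.14149369] 8.106991391388238
[[0.5, -0.8], [0.2, 0.0], [-0.6, -0.2], [-0.3, -0.4], [0.6, -0.1], [-0.1, -0.8], [0.8, -0.5], [0.4, -0.3], [-0.5, 0.5], [1.0, -0.0], [-0.1, 0.2], [0.0, -0.5]]
0.26695415157296665 0.23118276293734097
ext [ 0.56017319 -0.25473948  0.1830165   0.31945473] 10.486073246744033
[[1.3, -2.1], [-0.2, 0.3], [-2.2, -1.3], [-3.2, -2.0], [-0.7, 0.5], [0.4, -0.7], [-1.8, -1.7], [1.3, -2.0], [1.3, -0.2], [-1.5, -0.9], [0.8, -1.2], [-0.5, -1.0], [0.2, -1.7], [-0.5, -0.9], [0.3, -0.8]]
corner [[ 0.57473292 -0.33340341  0.095     ]]
```

The square fit is good, at about 1 px. The extractor's corners look rounded, so I'll refine that estimate from the wrist camera above the case while passing over it.

```bash
python3 -m crank '[[39,32,3,0,0,82,100],[39,32,3,0,0,82,100],[39,32,3,0,0,82,100],[39,32,3,0,0,82,100],[39,32,3,0,0,82,100],[39,32,3,0,0,82,100],[39,32,3,0,0,82,100],[39,32,3,0,0,82,100],[39,32,3,0,0,82,100],[39,32,3,0,0,82,100],[39,32,3,0,0,82,100],[39,32,3,0,0,82,100]]'
```

```text
time_s: 1.15
eef_pos: [0.5675, -0.2801, 0.286]
tool_rot: [0.648, 0.762, -0.0, -0.0]
contact_force: [0.7, -0.6, 0.3]
finger_gap: 1.001
```

```bash
python3 -m crank '[[0.3,0,0,0,0,0,100],[0.3,0,0,0,0,0,100]]'; python3 - <<'E'
from h import *
import pickle
s=telemetry.get_state(); im=viewer.capture("wrist"); cv2.imwrite('pics/w1.png',im)
pickle.dump(s,open('w1.pkl','wb')); print(s['eef_pos'],s['dq'].round(3))
cv2.imwrite('pics/w1b.png',cv2.resize(im,(800,600),interpolation=cv2.INTER_CUBIC))
E
```

```text
time_s: 1.32
eef_pos: [0.5708, -0.2801, 0.2856]
tool_rot: [0.65, 0.76, 0.0, -0.0]
contact_force: [0.7, -0.8, 0.1]
finger_gap: 0.998
[ 0.57081416 -0.28009517  0.28557236] [-0.057 -0.018  0.036 -0.013 -0.007 -0.006]
```

View pics/w1b.png

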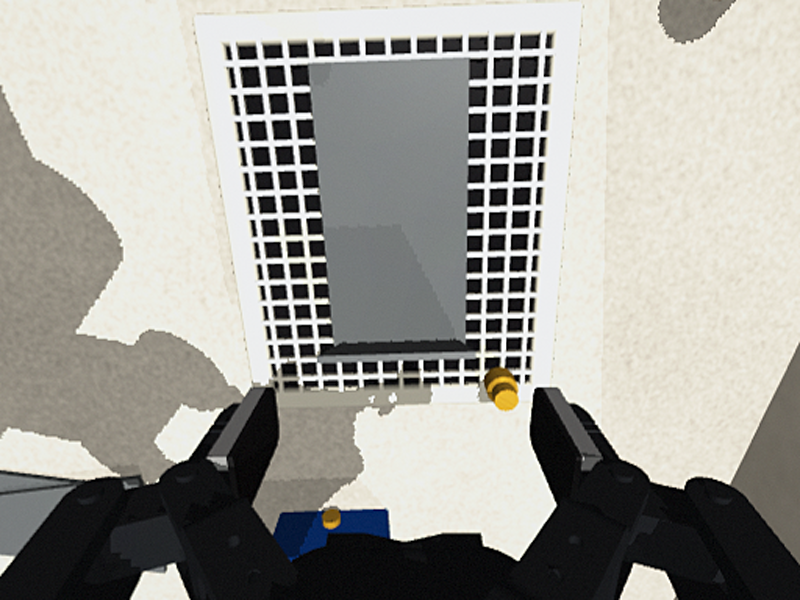

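The wrist view shows the floor panel's far corners at about (308,65) and (468,58), and the leaning panel's top edge at y≈355. I'll zoom in for sub-pixel keypoints.

```bash
python3 - <<'E'
from h import *
a=cv2.imread('pics/w1.png')
crop(a,115,0,385,60,2.9,'pics/d1.png')
crop(a,155,200,365,270,3.8,'pics/d2.png')
E
```

```text
(no output)
```

View pics/d1.png

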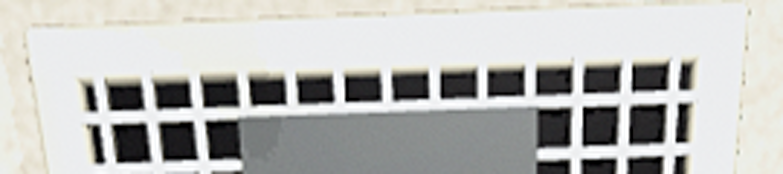

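View pics/d2.png

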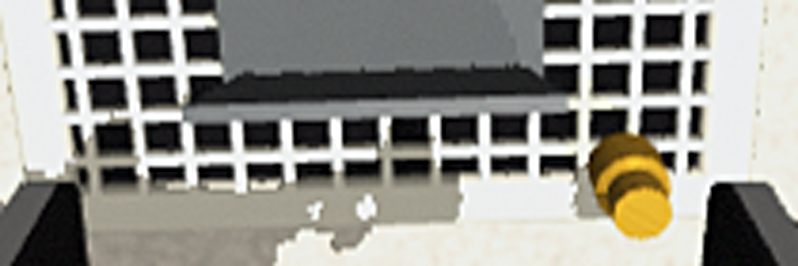

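```bash
cat > fit2.py <<'E'
from h import *
import pickle
exec(open('fit.py').read().split("x0=onz")[0])
s=pickle.load(open('w1.pkl','rb'));cw=cam("wrist",s)
P=[(-120,140,90),(120,140,90),(-50,110,95),(50,110,95),(-45,-80,95),(45,-80,95)]
u=np.r_[conv([(27,28),(747,5),(239,118),(536,105)],115,0,2.9),conv([(237,77),(527,66)],155,200,3.8)]
T=conv([(187,105),(566,95)],155,200,3.8)
w=np.array([.4,.4,1,1,1,1,1,1]).repeat(2)
def g(p):
    t=p[3];y=-80+85*np.sin(t);z=95+85*np.cos(t)
    return np.r_[(proj(cw,W(p,P))-u).ravel(),(proj(cw,W(p,[(-45,y,z),(45,y,z)]))-T).ravel()]
r=least_squares(lambda p:w*g(p),[.56,-.25,.18,.3]);print(r.x,np.degrees(r.x[2]));print(g(r.x).reshape(-1,2).round(1).tolist());print('corner',W(r.x,[(0,-80,95)]))
a,b=[onz(cw,x,.095) for x in u[2:4]];d=b-a;print(np.linalg.norm(d),np.degrees(np.arctan2(d[1],d[0])))
a,b=[onz(cw,x,.09) for x in u[:2]];d=b-a;print(np.linalg.norm(d),np.degrees(np.arctan2(d[1],d[0])))
E
python3 fit2.py
```

```text
[ 0.56074066 -0.25836559  0.18867342  0.35103694] 10.81019090801098
[[-3.0, -0.6], [2.1, -2.3], [-0.5, 0.1], [0.7, 0.7], [0.4, -0.3], [0.2, 0.3], [-1.2, 0.2], [0.7, -0.2]]
corner [[ 0.57574514 -0.3369459   0.095     ]]
0.09883771836977766 11.168050669477225
0.23542141937451902 10.512878472921168
```

```bash
python3 -m crank '[[-0.5,49,-2,0,0,-0.8,100],[-0.5,49,-2,0,0,-0.8,100],[-0.5,49,-2,0,0,-0.8,100],[-0.5,49,-2,0,0,-0.8,100],[-0.5,49,-2,0,0,-0.8,100],[-0.5,49,-2,0,0,-0.8,100],[-0.5,49,-2,0,0,-0.8,100],[-0.5,49,-2,0,0,-0.8,100],[-0.5,49,-2,0,0,-0.8,100],[-0.5,49,-2,0,0,-0.8,100],[-0.5,49,-2,0,0,-0.8,100],[-0.5,49,-2,0,0,-0.8,100]]';python3 -m crank '[[0,2,0,0,0,0,100],[0,4,0,0,0,0,100],[0,4,0,0,0,0,100],[0,4,0,0,0,0,100],[0,4,0,0,0,0,100]]'; python3 - <<'E'
from h import *
import pickle
s=telemetry.get_state(); im=viewer.capture("wrist"); cv2.imwrite('pics/w2.png',im)
pickle.dump(s,open('w2.pkl','wb')); print(s['eef_pos'],s['dq'].round(3),s['q'].round(2))
cv2.imwrite('pics/w2b.png',cv2.resize(im,(800,600),interpolation=cv2.INTER_CUBIC))
E
```

```text
time_s: 2.37
eef_pos: [0.5636, 0.2094, 0.2658]
tool_rot: [0.657, 0.754, -0.0, -0.0]
contact_force: [0.8, 0.6, 0.1]
finger_gap: 1.001
time_s: 2.78
eef_pos: [0.5643, 0.2466, 0.2658]
tool_rot: [0.657, 0.754, -0.0, 0.0]
contact_force: [-0.6, 0.2, 0.4]
finger_gap: 0.996
[0.56428171 0.24662046 0.26584015] [-0.007 -0.004 -0.     0.001 -0.001  0.002] [ 0.32  0.47  1.36 -0.    1.31  0.18]
```

View pics/w2b.png

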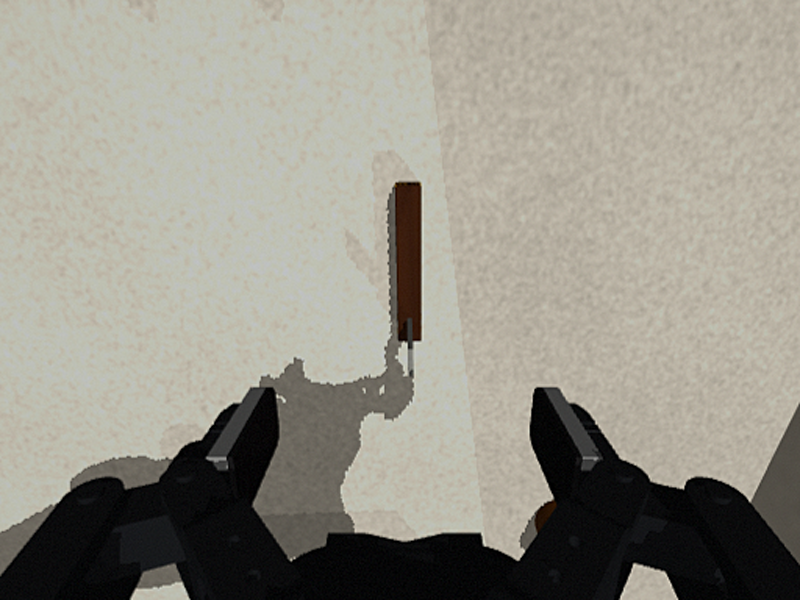

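The square lies nearly along the image's vertical axis, with the stock's top face at (396–421, 182–340). I'll measure it.

```bash
python3 - <<'E'
from h import *
import pickle
a=cv2.imread('pics/w2.png'); 
cv2.imwrite('pics/d3.png',cv2.resize(a[110:245,225:300],None,fx=4.4,fy=4.4,interpolation=cv2.INTER_CUBIC))
c=cam("wrist",pickle.load(open('w2.pkl','rb')))
k=512/800
P=[onz(c,((u+.5)*k-.5,(v+.5)*k-.5),.036) for u,v in [(396,182),(420.5,182),(421.5,340),(399,340)]]
print(np.round(P,4)); 
f=(P[0]+P[1])/2; n=(P[2]+P[3])/2; d=f-n
print(np.linalg.norm(d),np.linalg.norm(P[0]-P[1]),np.linalg.norm(P[2]-P[3]),'ctr',(f+n)/2,'yaw',np.degrees(np.arctan2(-d[0],d[1])))
R_=R.from_quat(pickle.load(open('w2.pkl','rb'))['tool_rot']).as_matrix(); print('jaw yaw',np.degrees(np.arctan2(R_[1,1],R_[0,1])))
E
```

```text
[[0.55   0.3022 0.036 ]
 [0.5683 0.3047 0.036 ]
 [0.5886 0.1756 0.036 ]
 [0.5696 0.173  0.036 ]]
0.13066262563795802 0.01852346656607641 0.019174220748936207 ctr [0.56912204 0.23890294 0.036     ] yaw 8.784354369580365
jaw yaw 7.887836148076993
```

View pics/d3.png

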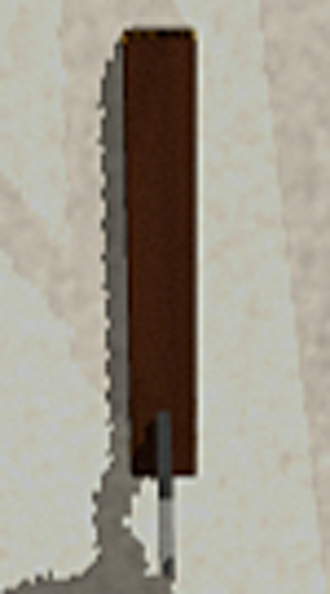

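```bash
python3 -m crank '[[0.15,1.4,-4,0,0,0.5,100],[0.15,1.4,-8,0,0,0.5,100],[0.15,1.4,-12,0,0,0.5,100],[0.15,1.4,-16,0,0,0.5,100],[0.15,1.4,-19,0,0,0.5,100],[0.15,1.4,-21,0,0,0.5,100],[0.15,1.4,-21,0,0,0.5,100],[0.15,1.4,-21,0,0,0.5,100]]'
```

```text
time_s: 3.5
eef_pos: [0.5657, 0.261, 0.0558]
tool_rot: [0.653, 0.757, -0.001, -0.0]
contact_force: [0.4, -0.6, 0.4]
finger_gap: 1.004
```

```bash
python3 -m crank '[[0,0,-1.5,0,0,0,100],[0,0,-2.5,0,0,0,100],[0,0,-2.5,0,0,0,100],[0,0,-2.5,0,0,0,60],[0,0,-2.5,0,0,0,40],[0,0,-2.5,0,0,0,30],[0,0,-2.5,0,0,0,25],[0,0,-2.5,0,0,0,20],[0,0,-2.5,0,0,0,10],[0,0,-2.5,0,0,0,0],[0,0,-2.5,0,0,0,0],[0,0,-2.5,0,0,0,0]]' 60; python3 -m crank '[[0,0,0,0,0,0,0],[0,0,0,0,0,0,0],[0,0,0,0,0,0,0],[0,0,0,0,0,0,0]]'
python3 - <<'E'
from h import *
cv2.imwrite('pics/s3.png',viewer.capture("side")[90:210,170:290].repeat(5,0).repeat(5,1))
E
```

```text
time_s: 4.5
eef_pos: [0.566, 0.2623, 0.0315]
tool_rot: [0.653, 0.757, 0.0, 0.0]
contact_force: [-1.2, -0.0, 7.0]
finger_gap: 0.224
time_s: 4.83
eef_pos: [0.566, 0.2623, 0.0315]
tool_rot: [0.653, 0.757, 0.0, 0.0]
contact_force: [-1.0, -0.8, 6.4]
finger_gap: 0.225
```

View pics/s3.png

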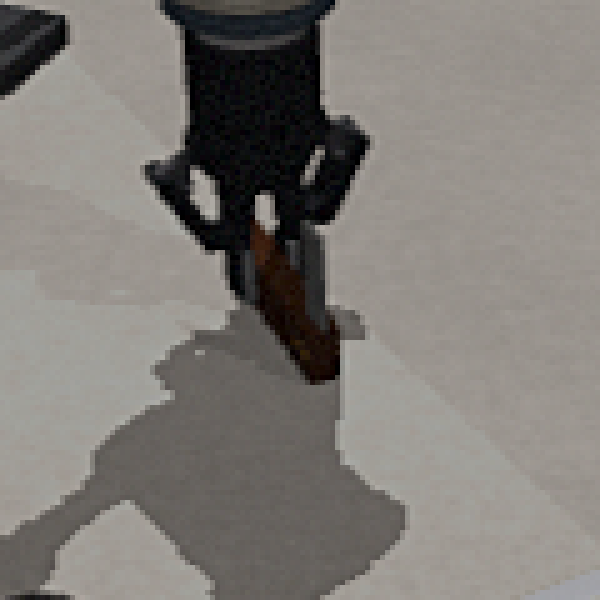

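Gripped: the gap is 19 mm and TCP z is 31.5 mm with the sole on the bench. Now I'll lift, then carry it over.

```bash
python3 -m crank '[[0,0,2,0,0,0,0],[0,0,5,0,0,0,0],[0,0,9,0,0,0,0],[0,0,13,0,0,0,0],[0,0,16.5,0,0,0,0],[0,-3,19,0,0,0,0],[-0.3,-7,20,0,0,0.4,0],[-0.5,-11,20,0,0,0.8,0],[-0.7,-15,20,0,0,1.2,0],[-0.9,-19,20,0,0,1.6,0],[-1.1,-23,20,0,0,2,0],[-1.3,-27,20,0,0,2.4,0]]'; python3 -m crank '[[-0.2,-4,0,0,0,0,0],[-0.3,-8,0,0,0,0,0],[-0.4,-12,-1,0,0,0,0],[-0.4,-15.5,-3,0,0,0,0],[-0.4,-18,-5,0,0,0,0],[-0.4,-19.2,-7,0,0,0,0],[-0.4,-19.2,-7,0,0,0,0],[-0.4,-19.2,-7,0,0,0,0],[-0.4,-19.2,-7,0,0,0,0]]'
python3 - <<'E'
from h import *
import pickle
s=telemetry.get_state(); im=viewer.capture("wrist"); cv2.imwrite('pics/w4.png',im);pickle.dump(s,open('w4.pkl','wb'))
cv2.imwrite('pics/w4b.png',cv2.resize(im,(800,600),interpolation=cv2.INTER_CUBIC))
im=viewer.capture("side");cv2.imwrite('pics/s4.png',im);crop(im,180,160,390,317,3.8,'pics/s4b.png')
print(s['q'].round(2),s['eef_pos'],s['ft_torque'])
E
```

```text
time_s: 5.88
eef_pos: [0.5521, -0.0095, 0.2311]
tool_rot: [0.637, 0.771, 0.0, 0.0]
contact_force: [1.1, 0.5, -1.3]
finger_gap: 0.219
time_s: 6.63
eef_pos: [0.549, -0.1991, 0.1617]
tool_rot: [0.637, 0.771, 0.0, 0.0]
contact_force: [-0.8, 1.5, -0.7]
finger_gap: 0.227
[-0.45  0.54  1.56  0.    1.04 -0.64] [ 0.54896447 -0.19910181  0.16172252] [ 0.06367359 -0.04186531  0.01984715]
```

View pics/w4b.png

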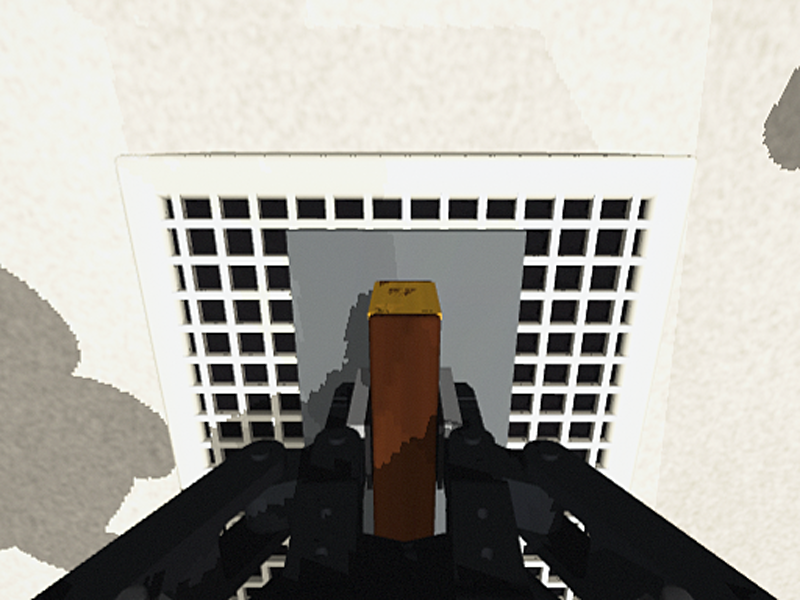

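View pics/s4b.png

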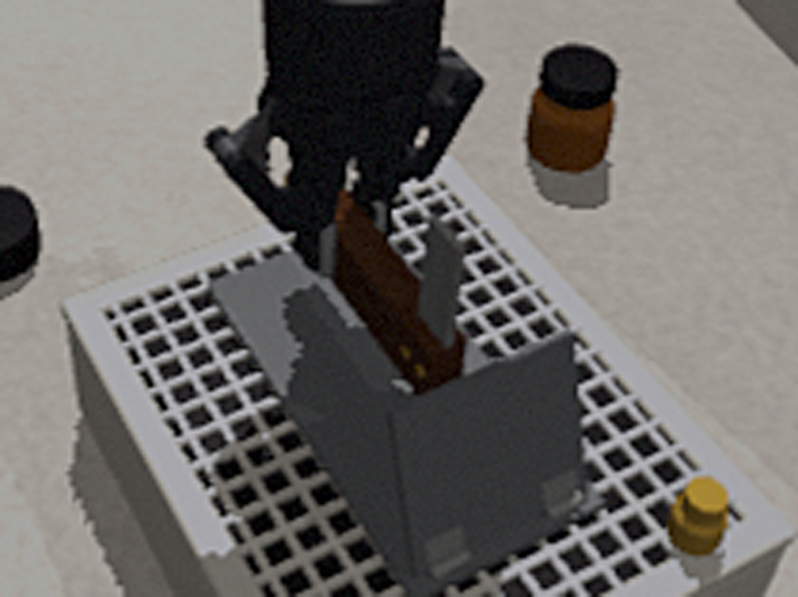

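In the wrist view the floor panel's edge at y=230 and the extractor's edge at y=155 are level in the image, and the stock is vertical. So the yaw is aligned and the stock is centred within about 2 mm. Lowering it now.

```bash
python3 -m crank '[[0,0,-1.5,0,0,0,0],[0,0,-2.8,0,0,0,0],[0,0,-3.2,0,0,0,0],[0,0,-3.3,0,0,0,0],[0,0,-3.4,0,0,0,0],[0,0,-3.5,0,0,0,0],[0,0,-3.5,0,0,0,0],[0,0,-3.5,0,0,0,0]]'; python3 -m crank '[[0,0,-0.05,0,0,0,0],[0,0,-0.1,0,0,0,0],[0,0,-0.1,0,0,0,0],[0,0,-0.1,0,0,0,0]]'
```

```text
time_s: 7.4
eef_pos: [0.549, -0.1998, 0.1265]
tool_rot: [0.637, 0.771, 0.0, 0.0]
contact_force: [0.7, 1.8, 1.4]
finger_gap: 0.224
time_s: 7.73
eef_pos: [0.5491, -0.1998, 0.1265]
tool_rot: [0.637, 0.771, 0.0, 0.001]
contact_force: [-4.6, 4.6, 19.9]
finger_gap: 0.229
```

Contact is at TCP z=0.1265, exactly as predicted, with a stiffness of about 20 N/mm. I'll ease the press a little and slide towards the corner, along (0.187, -0.982).

```bash
python3 -m crank '[[0,0,0.06,0,0,0,0],[0.11,-0.6,0.06,0,0,0,0],[0.22,-1.2,0.06,0,0,0,0],[0.34,-1.8,0.06,0,0,0,0],[0.45,-2.4,0.06,0,0,0,0],[0.56,-2.95,0.06,0,0,0,0],[0.65,-3.4,0.06,0,0,0,0],[0.71,-3.7,0.06,0,0,0,0],[0.74,-3.9,0.06,0,0,0,0],[0.74,-3.9,0.06,0,0,0,0],[0.74,-3.9,0.06,0,0,0,0]]'
python3 - <<'E'
from h import *
import pickle
s=telemetry.get_state(); im=viewer.capture("wrist"); cv2.imwrite('pics/w5.png',im);pickle.dump(s,open('w5.pkl','wb'))
im=viewer.capture("side");cv2.imwrite('pics/s5.png',im);crop(im,220,180,380,310,5,'pics/s5b.png')
im=viewer.capture("scene");cv2.imwrite('pics/c5.png',im);crop(im,110,80,250,190,5,'pics/c5b.png')
print(s['eef_pos'],s['contact_force'],s['ft_torque'])
E
```

```text
time_s: 8.65
eef_pos: [0.5566, -0.2391, 0.1265]
tool_rot: [0.637, 0.771, 0.0, 0.001]
contact_force: [-1.1, 3.0, 10.0]
finger_gap: 0.223
[ 0.55661845 -0.23907798  0.12649845] [-1.11015994  2.95121661  9.99750386] [ 0.45678     0.28401077 -0.06581367]
```

View pics/s5b.png

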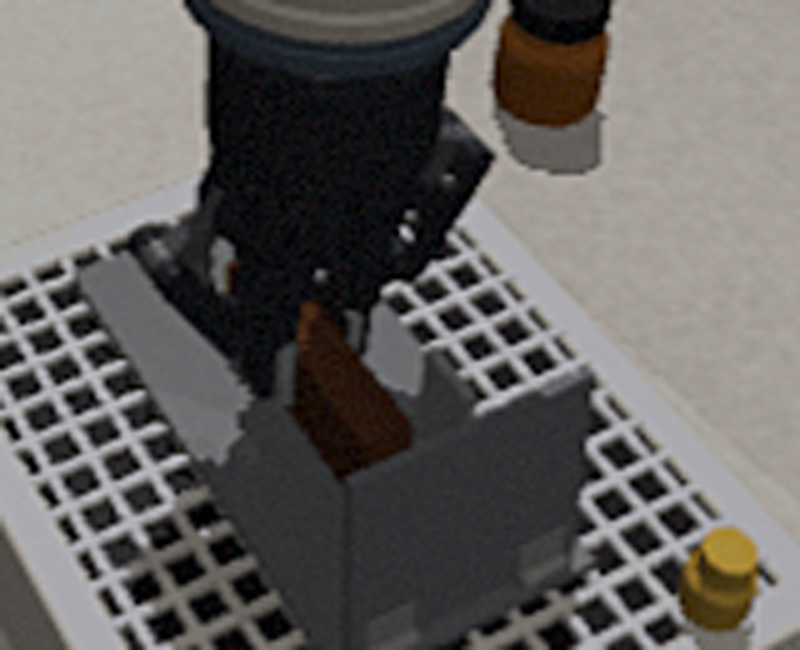

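View pics/c5b.png

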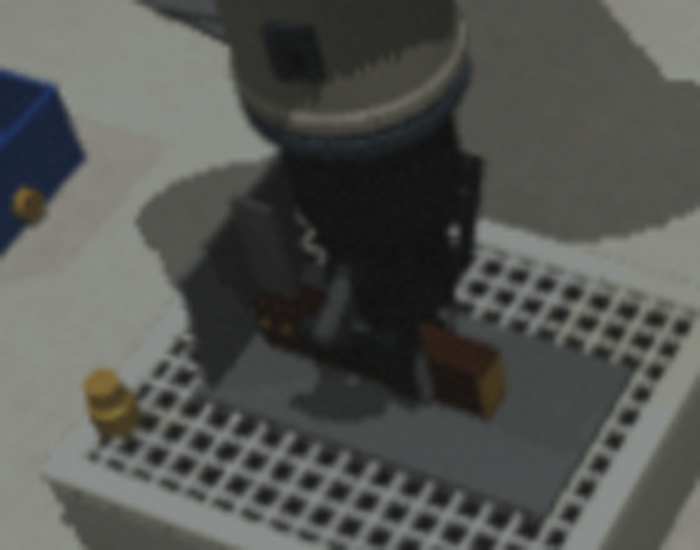

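The blade is now pushing the panel's top, and I estimate the heel is about 10 mm short. Creeping in while watching the force.

```bash
python3 -m crank '[[0.06,-0.3,0,0,0,0,0],[0.11,-0.6,0,0,0,0,0],[0.13,-0.7,0,0,0,0,0],[0.14,-0.75,0,0,0,0,0],[0.15,-0.8,0,0,0,0,0],[0.15,-0.8,0,0,0,0,0]]'; python3 -m crank '[[0.01,-0.05,0,0,0,0,0],[0.02,-0.1,0,0,0,0,0],[0.02,-0.1,0,0,0,0,0]]'; 
```

```text
time_s: 9.3
eef_pos: [0.558, -0.2466, 0.1265]
tool_rot: [0.637, 0.771, 0.0, 0.0]
contact_force: [-2.0, 7.2, 11.3]
finger_gap: 0.22
time_s: 9.55
eef_pos: [0.5582, -0.2475, 0.1265]
tool_rot: [0.637, 0.771, 0.0, 0.0]
contact_force: [-1.4, 7.1, 11.6]
finger_gap: 0.222
```

```bash
python3 -m crank '[[0.01,-0.05,0,0,0,0,0],[0.02,-0.1,0,0,0,0,0],[0.02,-0.1,0,0,0,0,0]]';  python3 -m crank '[[0.01,-0.05,0,0,0,0,0],[0.02,-0.1,0,0,0,0,0],[0.02,-0.1,0,0,0,0,0]]'
```

```text
time_s: 9.8
eef_pos: [0.5582, -0.2479, 0.1265]
tool_rot: [0.637, 0.771, 0.001, -0.0]
contact_force: [-1.7, 12.2, 14.2]
finger_gap: 0.226
time_s: 10.05
eef_pos: [0.5582, -0.248, 0.1265]
tool_rot: [0.637, 0.771, 0.001, -0.001]
contact_force: [-2.3, 19.5, 17.9]
finger_gap: 0.227
```

The motion stopped at y=-0.248 with the force rising to about 19 N into the corner and 18 N down. The square is seated, so I'll check it visually.

```bash
cat > chk.py <<'E'
from h import *
import sys
t=sys.argv[1]
s=telemetry.get_state()
w=viewer.capture("wrist");b=viewer.capture("side");a=viewer.capture("scene")
cv2.imwrite(f'pics/{t}_w.png',cv2.resize(w,(800,600)));cv2.imwrite(f'pics/{t}_sraw.png',b);cv2.imwrite(f'pics/{t}_craw.png',a)
crop(b,250,210,370,310,6.5,f'pics/{t}_s.png');crop(a,110,80,230,180,6.5,f'pics/{t}_c.png')
print(s['eef_pos'].round(4),R.from_quat(s['tool_rot']).as_matrix()[:,2].round(4),s['contact_force'],s['ft_torque'])
E
python3 chk.py e1
```

```text
[ 0.5582 -0.248   0.1265] [ 0.      0.0026 -1.    ] [-2.28568554 19.49585626 17.91246205] [2.79257119 0.27112689 0.02501029]
```

View pics/e1_s.png

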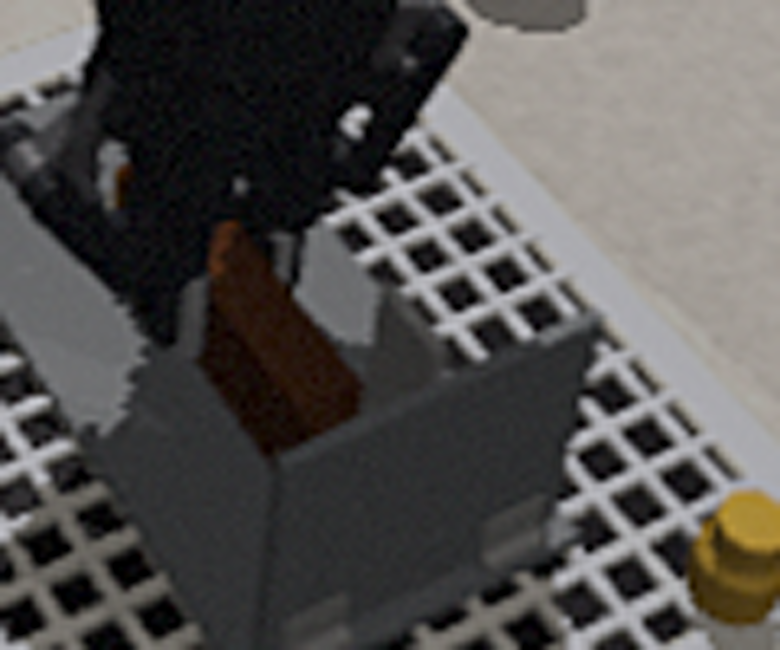

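View pics/e1_c.png

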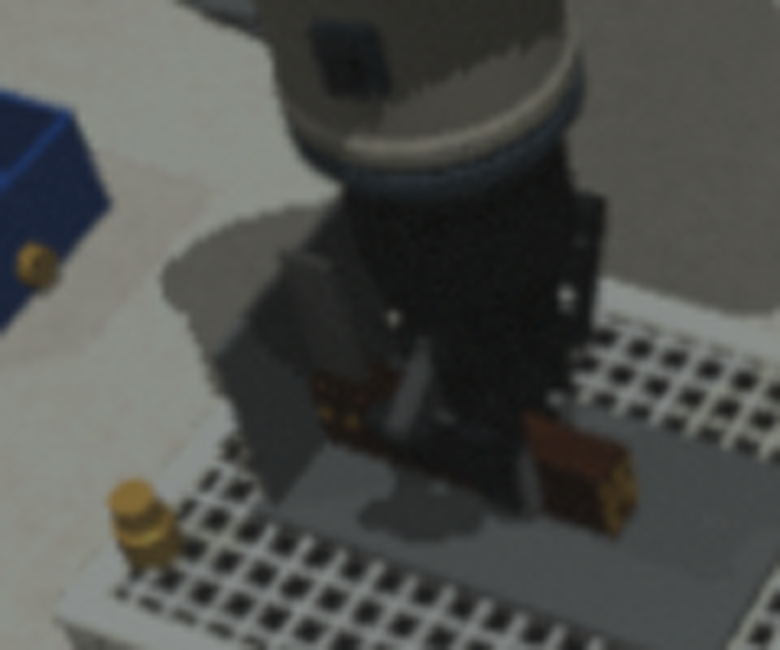

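View pics/e1_w.png

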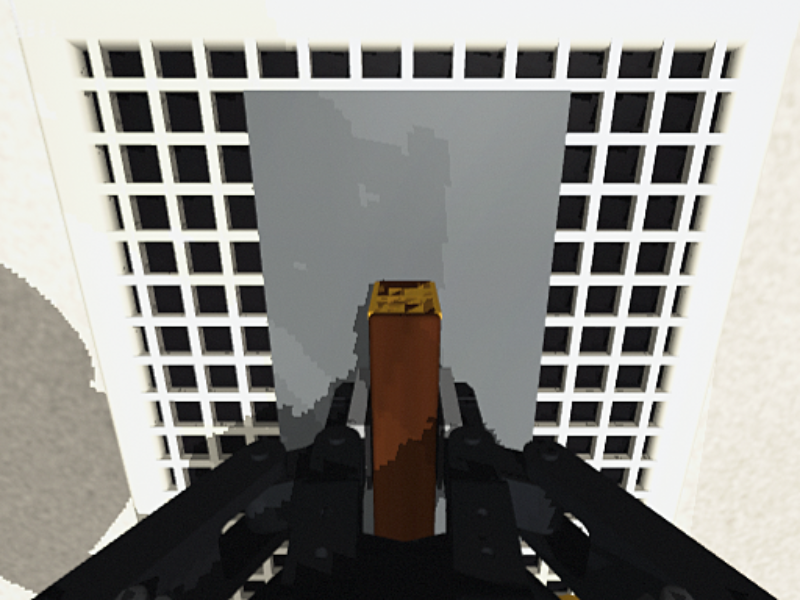

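The blade should stick up about 11 mm above the panel near its middle, and I can't clearly see that in the side view. I'll overlay the expected geometry.

```bash
cat > ov.py <<'E'
from h import *
import sys
t=sys.argv[1]
s=telemetry.get_state(); y=np.radians(10.8); tcp=s['eef_pos']
def W(o,P):
    P=np.array(P,float)/1000;return np.c_[o[0]+np.cos(y)*P[:,0]-np.sin(y)*P[:,1],o[1]+np.sin(y)*P[:,0]+np.cos(y)*P[:,1],P[:,2]+o[2]]
sq=W([*tcp[:2],0],[(0,-23.5,0)])[0]; sq[2]=tcp[2]-.0315
heel=W(sq,[(0,-65,0)])[0]; print('heel',heel)
def box(x0,x1,y0,y1,z0,z1):
    v=[(x,yy,z) for x in(x0,x1) for yy in(y0,y1) for z in(z0,z1)]
    e=[(i,i^b) for i in range(8) for b in(1,2,4) if i<i^b]; return v,e
for n,f,(x0,y0,x1,y1),suf in [('side',6.5,(250,210,370,310),'sraw'),('scene',6.5,(110,80,230,180),'craw')]:
    c=cam(n); im=cv2.imread(f'pics/{t}_{suf}.png'); im=cv2.resize(im[y0:y1,x0:x1],None,fx=f,fy=f,interpolation=cv2.INTER_CUBIC)
    for o,b,col in [(sq,box(-10,10,-65,65,0,36),(0,0,255)),(sq,box(-2,2,-65,-43,36,96),(0,255,0)),(heel,box(-45,45,-4,0,0,85),(255,255,0))]:
        p=(proj(c,W(o,b[0]))-[x0,y0]+.5)*f
        for i,j in b[1]: cv2.line(im,tuple(int(q) for q in p[i]),tuple(int(q) for q in p[j]),col,1)
    cv2.imwrite(f'pics/{t}_ov_{n}.png',im)
E
python3 ov.py e1
```

```text
heel [ 0.57478586 -0.33494108  0.09498177]
```

View pics/e1_ov_side.png

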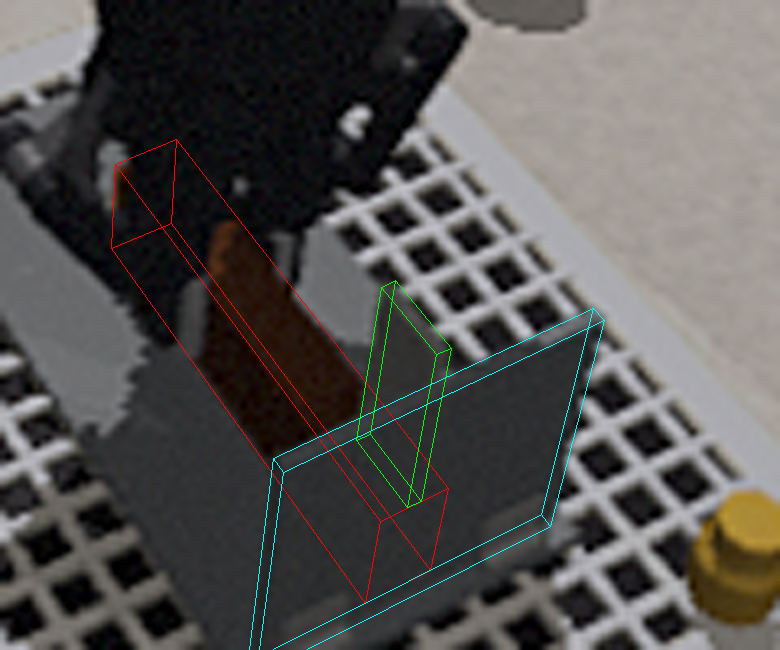

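View pics/e1_ov_scene.png

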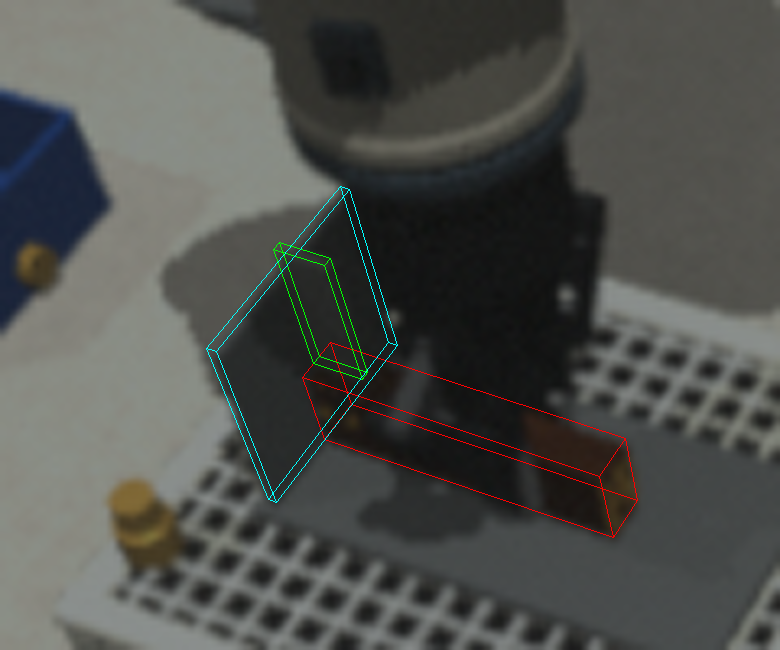

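The overlay matches: the blade and upright panel outlines fall on the picture, and the heel comes out at (0.5748, -0.3349, 0.0950), within 2 mm of the measured corner. The tool has flexed by 0.15° (tail-up), so I'll trim that out, press down slightly more and ease the push a little.

```bash
python3 -m crank '[[0,0,-0.02,-0.1,-0.02,0,0],[0,0.02,-0.02,-0.2,-0.04,0,0],[0,0.02,-0.02,-0.2,-0.04,0,0],[0,0.02,-0.02,-0.2,-0.04,0,0]]'; python3 chk.py e2; python3 ov.py e2
```

```text
time_s: 10.53
eef_pos: [0.5582, -0.248, 0.1265]
tool_rot: [0.637, 0.771, -0.0, 0.001]
contact_force: [-2.8, 17.8, 20.7]
finger_gap: 0.224
[ 0.5582 -0.248   0.1265] [ 9.0e-04 -1.3e-03 -1.0e+00] [-2.81696505 17.81074702 20.65039822] [ 2.84785566  0.55603185 -0.02992108]
heel [ 0.57482658 -0.33488925  0.09497637]
```

View pics/e2_ov_side.png

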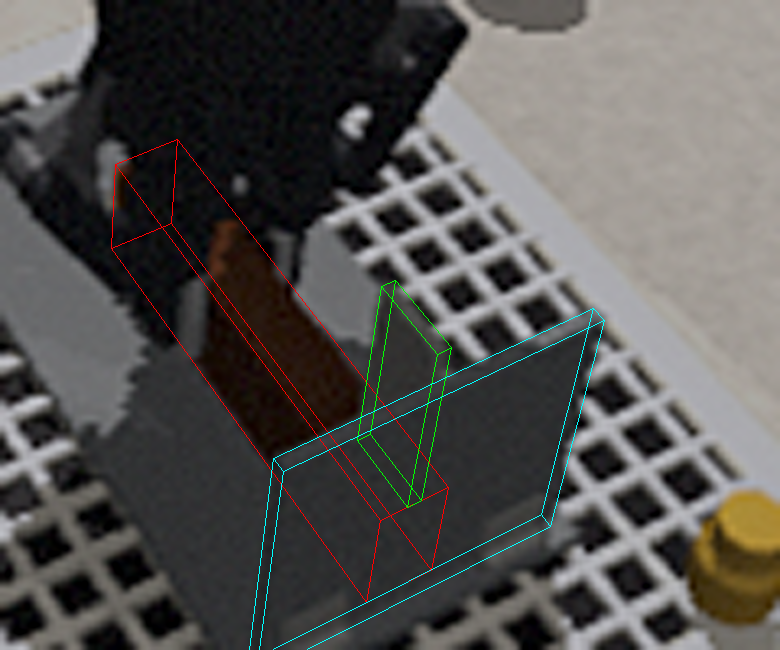

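View pics/e2_ov_scene.png

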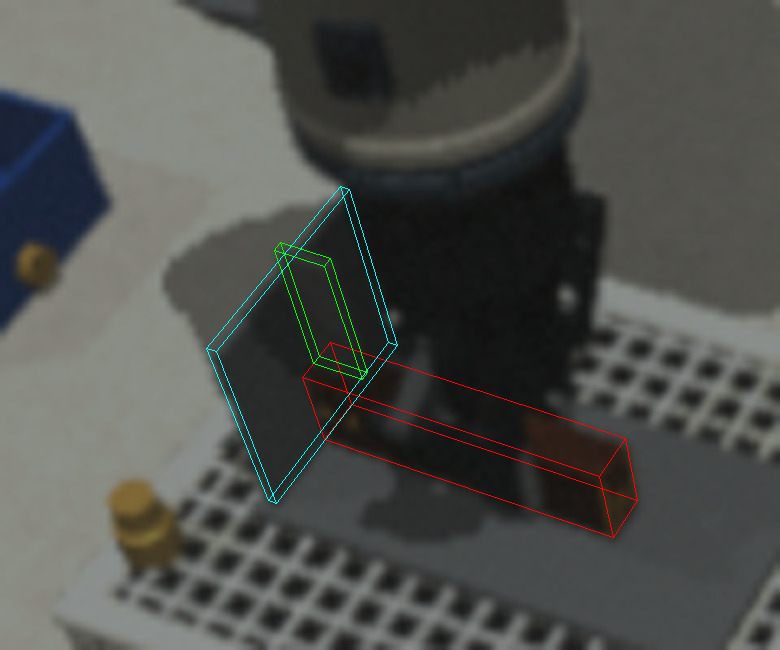

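```bash
python3 -m crank '[[0,0,0,0,0,0,0],[0,0,0,0,0,0,0],[0,0,0,0,0,0,0],[0,0,0,0,0,0,0],[0,0,0,0,0,0,0],[0,0,0,0,0,0,0]]'; python3 -c "
from station import manip; print(manip.job_done())"
```

```text
time_s: 11.18
eef_pos: [0.5582, -0.248, 0.1265]
tool_rot: [0.637, 0.771, -0.0, 0.001]
contact_force: [-3.1, 18.3, 20.7]
finger_gap: 0.222
the job is handed in; nothing more can be done
None
```

I picked up the square by its stock, set it flat on the floor panel and slid it into the corner. The job was handed in at 11.2 s, with the square still gripped at the 60 N setting and pressing with about 18 N into the side panel and 21 N down.

**Position:** The pose and forces held steady over the last half second. From the arm's reading, the heel is at (0.575, -0.335, 0.095) m, about 2 mm from the corner I measured by camera, which is within calibration error.

**Side panel:** The outlines expected for an upright panel and seated blade match the side picture to about 1 px. The scene picture is 1–2 px off, as its earlier fit was. I did not measure the final panel angle separately; "upright and flush" rests on these outlines, the sole height and the hard stop I felt at the corner.

**Other checks:** I corrected a tail-up tilt of the tool of about 0.15°; it last read about 0.09° the other way. The arm went nowhere near the bushing, jar or puck. In the final crops the bushing looks unmoved; I did not re-check the jar or puck after seating.

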